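# Vibration reading on a guarded bearing

## Robot

A 6-joint arm with a two-finger parallel gripper is mounted at the origin on a cart in front of the work surface, level with it; the furniture and walls round the work are solid. World frame = base frame: x ahead of the robot, y to its left, z up, the work surface at z = 0. Lengths are in m, angles in rad, forces in N, time in s.
With the tool pointing down it reaches from about 0.325 to 0.9 m from the base axis. Payload 6.1 kg.
Tool frame: the origin (TCP) lies midway between the tips of the shut fingers; the grasp point (between the pads) lies 19 mm behind it; z points along the fingers, y is the line along which they close (so a half turn about z gives the same grasp; the last joint's range is limited). The gripper opens to 85 mm and grips with 20 to 120 N. Pads are 22 mm wide; open, the fingers measure 114 mm over their backs; the gripper's body (76 mm by 85 mm) begins 54 mm behind the grasp point. The pads swing forward as they close: fully open they stand 13 mm farther back than shut.
Start: joints at [1.221, 0.22, 1.526, -0, 1.395, -0.126], TCP at [0.139, 0.609, 0.195] pointing down, gripper open.
Joint ranges: [-2.98, 2.98], [-0.91, 2.08], [0.09, 2.57], [-1.24, 4.39], [0.2, 2.65], [-2.68, 2.68]. Speed limits (rad/s): [2.57, 2.57, 3.01, 3.14, 3.14, 3.14].

## Interface

Orientations are given as [roll, pitch, yaw] about the fixed x, y, z axes, in that order (R = Rz(yaw) Ry(pitch) Rx(roll)).
In Python, from plant import monitor, capture, calibration, ticket gives the robot as it stands.
- The arm moves only by the tool send_rows, never from a script. Its argument "deltas" is a list of rows, each an object with "offset": the shift along the world's x, y, z in m, a list of three; "twist": the turn, a rotation vector about the world's x, y, z in degrees, a list of three; "fingers": the opening, from 0 (shut) to 1 (fully open). A call has 1 to 20 rows; each row shifts and turns the commanded pose from where the row before left it; what a row does not reach is not made up. A row lasts 1/12 s, in which the tool goes at most 41.7 mm and 7.16 degrees, less where a joint would pass 70% of its speed; a pose out of reach is approached as far as the arm can. A call is refused whole if a number of a shift passes 0.0417 or a number of a turn 7.16, either way. A call with a gripper value outside its range is refused whole. The fingers move at their own pace and stop on an object; "grip_force" is the grip in N (left out, the last holds). Time passes only in rows, so rows that do not move let the fingers close. It gives the time, the measured TCP pose, the force, the opening and the grip force at its end, in the units of the state.
- monitor.get_obs(): the state, without advancing time (a new reading comes with each control period).
- capture(name): name is "side" or "top" or "wrist"; returns the picture (480x640x3 uint8, red, green, blue); there is no depth.
- calibration(name): a dict with "K" (3x3 intrinsics, pixels), "world_from_camera" (4x4, takes a point from camera to world coordinates). Camera axes: x right, y up, looking along -z (the intrinsics and any distortion apply to the point x, -y, -z); pixel columns grow to the right and rows downward; lengths in m; the calibration is good to about 2 mm. A picture is of the moment at which its call begins: read the wrist's pose just before it. calibration takes no time and is no camera call; for the wrist camera it gives the pose at the moment of the call.
- ticket.sign_off(): hands the job in; it is judged then, once.
The state is a dict: "clock": time; "qpos": joint angles; "qd": joint speeds; "tau": joint torques, N m; "position": TCP position; "orientation": TCP orientation; "wrist_force": force on the tool from outside, world axes, zero at the start; "torque": the same for the moment, N m; "opening": finger opening in m; "grasp_force": force on a finger pad.
Only numpy, scipy, OpenCV 4.12 (cv2) and the standard library are available. Lean on these libraries where they do the work, as an engineer would, in place of code of your own. Each camera call takes 0.05 s, during which the arm holds its last target. There are 200 camera calls.

## Task

Take a vibration reading on the spindle drive's bearing: slide the inspection shutter on the yellow guard fully open, then draw the orange vibration pen out of its bench holder and put its sprung steel tip through the opening onto the red-ringed spot on the brass measuring stud. Hold the pen square to the stud's sloping face, pressed just lightly enough that the sprung tip is about halfway in and never driven hard against the stud, clear of the guard, with the shutter still open; finish while still holding it there. Leave the other things on the bench where they are.

Things in the scene. Friction and masses are not known exactly. Their poses are not given: they have to be found in the camera images.
- drive: spindle drive fixed to the bench: grey bed plate 200 x 390 x 10 mm (drive y -110 to +280 mm), steel pulley at its -y end, yellow guard, blue motor at its +y end (y 120 to 264 mm, 117 mm high, terminal box to 147 mm). Origin on the bench under the shaft, level with the stud; z up; -x is the front, roughly towards the robot
- guard: yellow sheet guard with its shutter; frame as drive. Spans x -85 to 72, y -55 to 113 mm; front wall 115 mm high, then a face rising at 25 degrees to 172 mm. Opening in that face: 50 mm up the slope, 56 mm along y, sheet 3 mm, centred on the stud's axis 36 mm out from the stud's face. Steel guides 6 mm high run along y, 27 to 40 mm above and below its middle
- shutter (a joint): how far the aluminium shutter (60 x 68 x 3 mm) of the guard is slid, m: 0 = closed over the opening, 0.066 = fully open at its end stop. It slides along the drive's +y (towards the motor) with about 2.5 N of friction and stays where it is left; it starts 0 to 12 mm open
- shutter_grip (a point): middle of the shutter's black finger grip: upright bar 13 mm thick in the sliding direction, 30 mm wide up the slope, 22 mm high, square on the plate; along the point's z the plate is 11 mm below this point, the grip's top 11 mm above. Axes: z square out of the sloping face, y the opening direction, x up the slope
- stud: brass measuring stud on the green bearing cap inside the guard, seen only through the open shutter; its flat round face is 18 mm across with a red ring painted round its middle; white washer under it. Origin at the middle of the face, axes as stud_face. Fixed to the drive
- stud_face (a point): the marked spot: middle of the stud's flat face. z points square out of the face (up and to the drive's front, 25 degrees off vertical), y along the drive's y, x up the slope. Lies at [-19, 0, 106] mm in the drive's frame
- pen: vibration pen, orange, about 100 g, loose, upright in its holder, tip down. Origin at the nose's lower end on the axis; z up the axis. Steel nose up to 20 mm thick from z = 0 to 38 mm; rectangular barrel 20 (pen x) by 32 mm (pen y), z = 38 to 136 mm, display on its -x face at z = 111 mm. In the holder it shows from z = 62 mm up. Grip it across the 20 mm
- pen_tip (a joint): how far the sprung tip is pushed into the pen, m: 0 = free, 0.010 = fully in. It takes 2 N to start it and 7 N when fully in (4.5 N at half)
- pen_point (a point): the end of the sprung steel tip (pin 7 mm thick, 3.6 mm across at its blunt end), on the pen's axis, 18 mm below the pen's origin when free and 8 mm when fully in; axes as the pen's
- holder: grey bench holder with orange band, fixed: base 84 x 84 x 10 mm, tower 44 (x) by 56 mm (y), 94 mm high; upright pocket 23.6 x 35.6 mm, 24 mm deep in its top for the pen's barrel, narrower 23 mm square well below. Origin on the bench under the pocket, axes as the seated pen's, whose origin is 32 mm above the bench; raise it 85 mm straight up to clear the tower
- tin: flat round tin, blue with a white lid, 86 mm across, 40 mm high, loose; bystander. Origin under its middle
- screwdriver: screwdriver with a blue grip, 170 mm long, lying loose; bystander. Origin under its middle, y along it
- tape_measure: yellow tape measure 34 x 76 x 62 mm, loose at the right; bystander. Origin under its middle
- battery: black slide-on battery pack with a red band, 56 x 76 x 54 mm, loose; bystander. Origin under its middle
- sand_block: wooden sanding block, 56 x 91 x 29 mm, loose at the left; bystander. Origin under its middle
Things that resemble listed ones, but are neither listed nor needed, are in the scene too. There is more than one size of the holder; the job needs the smallest.

How it is judged:
On the way, in this order (a step that is already met when the one before it is completed fails the run):
1. the shutter is slid fully open (at least 58 of its 66 mm) while the pen still stands in its holder (value of joint shutter above 0.058 m and distance of pen from where it was at the start of the episode below 0.02 m), for 0.2 s.
2. the pen, held in the fingers, is drawn up out of the holder (z of pen in the frame of holder above 0.1 m and contact force between the fingers and pen above 2 N), for 0.2 s.
At the end, for the whole second after the job is handed in: shutter at least 55 mm open; pen gripped and still, tip within 6 mm of the middle of the stud's face, axis within 8 degrees of square to it, sprung tip 2 to 8.5 mm in with 1 to 10 N on the stud; pen touches neither guard nor shutter (value of joint shutter above 0.055 m and contact force between pen and stud between 1 and 10 N and value of joint pen_tip between 0.002 and 0.0085 m and distance between pen_point and stud_face below 0.006 m and angle between the z axis of pen_point and the z axis of stud_face, either way round below 0.14 rad and contact force between pen and guard below 0.3 N and contact force between the fingers and pen above 2 N and linear speed of pen below 0.01 m/s); the arm keeps its last pose, push and grip.
It fails at once if the pen is driven hard against the stud (over 20 N) (contact force between pen and stud above 20 N).
It fails at once if a bystander is displaced by more than 30 mm (distance of any of battery, tin, sand_block, screwdriver, tape_measure from where it was at the start of the episode above 0.03 m).
It also fails if it takes over 56 s, if anything falls off the work surface, if the arm or the gripper's body presses on something with over 40 N, if the wrist force passes 120 N, or if a joint passes its speed limit or range.

## Working session

There is one attempt and no reset: what is moved stays moved. The work goes in short steps, Python scripts to look and compute and a tool call to move; the robot and the scene stay as the last step left them, time stands still between calls to the robot, and variables do not carry over. Pictures are saved under pics/ and viewed, at most 10 in all, crops included, and the job is handed in when it is done.

Besides the shell and the picture viewer there is one more tool, called after ">>>" by a JSON object that holds its "name" and its "arguments", one argument or row to a line. send_rows: Moves the arm, as the interface text tells. Its arguments: {"type":"object","properties":{"deltas":{"type":"array","items":{"type":"object","properties":{"offset":{"type":"array","items":{"type":"number"}},"twist":{"type":"array","items":{"type":"number"}},"fingers":{"type":"number"}}}},"grip_force":{"type":"number"}},"required":["deltas"]}

```bash
ls; mkdir -p pics; python3 - <<'E'
from plant import monitor,capture,calibration
import cv2,numpy as np
print(monitor.get_obs())
for n in("side","top","wrist"):
    c=calibration(n);print(n,{k:(np.round(v,4).tolist() if not isinstance(v,str) else v) for k,v in c.items()})
    cv2.imwrite(f"pics/{n}0.png",capture(n)[:,:,::-1])
E
```

```text
pics
{'clock': 0.0, 'qpos': array([ 1.22088362e+00,  2.21237699e-01,  1.52761714e+00, -5.52608971e-06,
        1.39469780e+00, -1.26106158e-01]), 'qd': array([-0.0012757 , -0.0014871 ,  0.00105168, -0.00102365, -0.00109097,
        0.00169766]), 'tau': array([-2.17635330e-03, -4.96889520e+01, -3.89399743e+01, -3.28725937e-04,
        1.08540145e-02,  2.53592526e-05]), 'position': array([0.13848963, 0.60876864, 0.19438895]), 'orientation': array([-3.13964755e+00, -2.41116046e-04,  2.91778684e+00]), 'wrist_force': array([-1.13182098, -0.00252511, -0.19444493]), 'torque': array([-0.01599211, -0.02083741,  0.04891762]), 'grasp_force': 0.0, 'opening': 0.0854094094928156}
side {'K': [[455.5469, 0.0, 323.6948], [0.0, 455.5469, 242.9655], [0.0, 0.0, 1.0]], 'world_from_camera': [[0.9401, 0.2052, -0.2722, 0.1157], [-0.3407, 0.5414, -0.7686, -1.0748], [-0.0104, 0.8153, 0.5789, 1.015], [0.0, 0.0, 0.0, 1.0]]}
top {'K': [[513.3864, 0.0, 325.6469], [0.0, 513.3864, 240.5844], [0.0, 0.0, 1.0]], 'world_from_camera': [[0.0222, 0.9868, -0.1607, 0.227], [-0.9997, 0.0237, 0.0074, 0.0958], [0.0112, 0.1605, 0.987, 1.9834], [0.0, 0.0, 0.0, 1.0]]}
wrist {'K': [[336.25, 0.0, 317.2807], [0.0, 336.25, 235.8606], [0.0, 0.0, 1.0]], 'world_from_camera': [[0.2221, -0.9299, -0.2933, 0.0612], [0.975, 0.2112, 0.0687, 0.6259], [-0.0019, -0.3012, 0.9536, 0.3737], [0.0, 0.0, 0.0, 1.0]]}
```

View pics/top0.png

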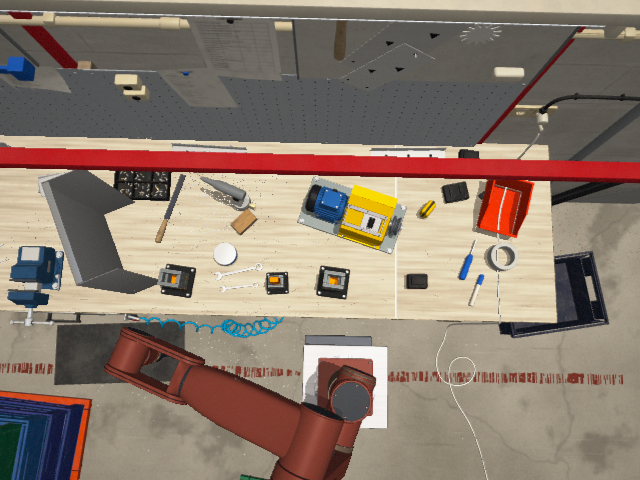

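View pics/side0.png

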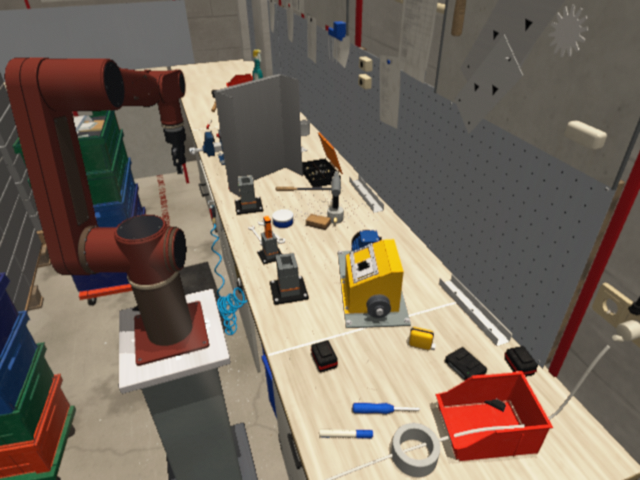

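The side view shows three holders. The one at top (277,282) / side (268,235) is the smallest and has the orange pen in it. The other two, at top (175,280) and (333,281), are larger lookalikes. The drive is near top (350,213), with its motor to the left. Next I'll take a close crop to check this choice.

```bash
cat > h.py <<'E'
import numpy as np,cv2
from plant import monitor,capture,calibration
def ray(c,px):
    K=c["K"];M=np.array(c["world_from_camera"])
    d=cv2.undistortPoints(np.array([[px]],float),np.array(K),np.array(c["dist"]) if "dist" in c else None)[0,0]
    v=M[:3,:3]@np.array([d[0],-d[1],-1]);return M[:3,3],v
def onz(c,px,z):
    o,v=ray(c,px);return o+v*(z-o[2])/v[2]
def tri(rays):
    A=np.zeros((3,3));b=np.zeros(3)
    for o,v in rays:
        v=v/np.linalg.norm(v);P=np.eye(3)-np.outer(v,v);A+=P;b+=P@o
    p=np.linalg.solve(A,b)
    return p,[np.linalg.norm(np.cross(p-o,v/np.linalg.norm(v))) for o,v in rays]
def proj(c,p):
    M=np.linalg.inv(np.array(c["world_from_camera"]));q=M[:3,:3]@np.array(p)+M[:3,3]
    u=np.array(c["K"])@np.array([q[0],-q[1],-q[2]]);return u[:2]/u[2]
E
python3 - <<'E'
from h import *
print(calibration("top").keys())
t=cv2.imread("pics/top0.png");s=cv2.imread("pics/side0.png")
a=cv2.resize(t[165:305,150:420],None,fx=2.9,fy=2.9,interpolation=cv2.INTER_CUBIC)[:, :800]
b1=cv2.resize(s[200:310,235:315],(142,195),interpolation=cv2.INTER_CUBIC)
b=cv2.resize(s[205:330,230:420],(292,192),interpolation=cv2.INTER_CUBIC)
out=np.zeros((600,800,3),np.uint8);out[:a.shape[0],:a.shape[1]]=a;out[406:598,:292]=b;out[403:598,300:442]=b1
w=cv2.imread("pics/wrist0.png");out[406:586,450:690]=cv2.resize(w,(240,180))
cv2.imwrite("pics/c1.png",out)
c=calibration("top");cs=calibration("side")
for n,p,z in[("pen",(276,282),.168),("A",(316,178),.01),("B",(406,205),.01),("C",(387,253),.01),("D",(298,221),.01),("tin",(225,254),.04),("batt",(416,281),.05)]:print(n,onz(c,p,z).round(3))
print(tri([ray(c,(276,281)),ray(cs,(267,218))]))
E
```

```text
dict_keys(['K', 'world_from_camera'])
pen [0.37  0.254 0.168]
A [0.799 0.125 0.01 ]
B [ 0.698 -0.233  0.01 ]
C [ 0.505 -0.158  0.01 ]
D [0.623 0.191 0.01 ]
tin [0.483 0.463 0.04 ]
batt [ 0.396 -0.263  0.05 ]
(array([0.37600122, 0.2534367 , 0.17297952]), [np.float64(0.002640275168196548), np.float64(0.0026402751681964542)])
```

View pics/c1.png

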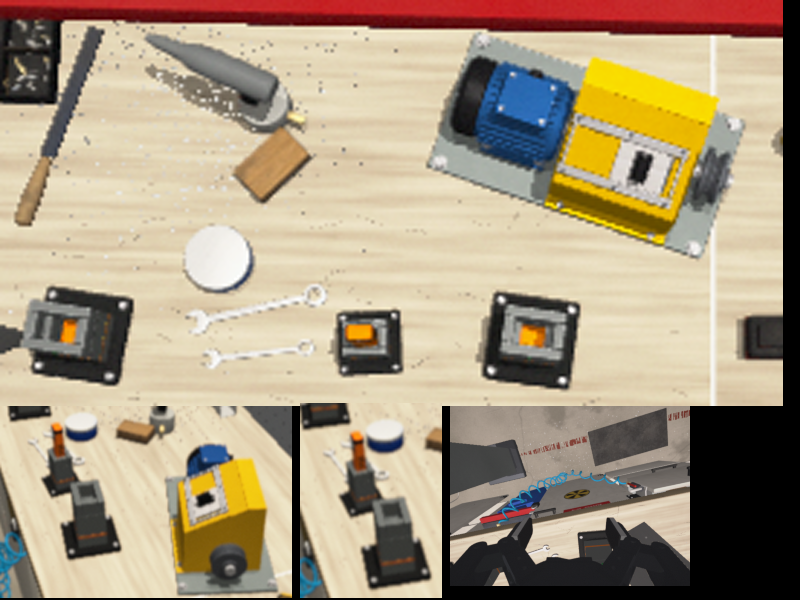

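The crop confirms the choice: the smallest holder is at top (277,282), with the orange barrel standing up in it and its 32 mm side along world y. The other two holders are larger and empty. The drive yaw is about -17° and its stud is near (0.61,-0.09). I'll move the wrist camera over the pen.

>>> {"name": "send_rows", "arguments": {
  "deltas": [
    {"offset":[0.0167,-0.0254,0.011],"twist":[0,0,-5.5],"fingers":1},
    {"offset":[0.0167,-0.0254,0.011],"twist":[0,0,-5.5],"fingers":1},
    {"offset":[0.0167,-0.0254,0.011],"twist":[0,0,-5.5],"fingers":1},
    {"offset":[0.0167,-0.0254,0.011],"twist":[0,0,-5.5],"fingers":1},
    {"offset":[0.0167,-0.0254,0.011],"twist":[0,0,-5.5],"fingers":1},
    {"offset":[0.0167,-0.0254,0.011],"twist":[0,0,-5.5],"fingers":1},
    {"offset":[0.0167,-0.0254,0.011],"twist":[0,0,-5.5],"fingers":1},
    {"offset":[0.0167,-0.0254,0.011],"twist":[0,0,-5.5],"fingers":1},
    {"offset":[0.0167,-0.0254,0.011],"twist":[0,0,-5.5],"fingers":1},
    {"offset":[0.0167,-0.0254,0.011],"twist":[0,0,-5.5],"fingers":1},
    {"offset":[0.0167,-0.0254,0.011],"twist":[0,0,-5.5],"fingers":1},
    {"offset":[0.0167,-0.0254,0.011],"twist":[0,0,-5.5],"fingers":1},
    {"offset":[0.0167,-0.0254,0.011],"twist":[0,0,-5.5],"fingers":1},
    {"offset":[0.0167,-0.0254,0.011],"twist":[0,0,-5.5],"fingers":1},
    {"offset":[0,0,0],"fingers":1},
    {"offset":[0,0,0],"fingers":1}
  ]
}}

```text
validation failed for argument at $.de...
```

```bash
python3 - <<'E'
from h import *
import json
c=calibration("wrist");im=capture("wrist")[:,:,::-1]
cv2.imwrite("pics/w1.png",im);np.savez("w1.npz",K=c["K"],world_from_camera=c["world_from_camera"])
print(monitor.get_obs()["position"],monitor.get_obs()["orientation"])
hsv=cv2.cvtColor(im,cv2.COLOR_BGR2HSV);m=cv2.inRange(hsv,(8,180,120),(20,255,255))
n,l,s,ce=cv2.connectedComponentsWithStats(m)
print([(s[i].tolist(),ce[i].round(1).tolist()) for i in range(1,n) if s[i,4]>100])
E
```

```text
[0.13857803 0.60901963 0.19482605] [-3.14039329e+00 -1.52324616e-04  2.91778809e+00]
[]
```

View pics/w1.png

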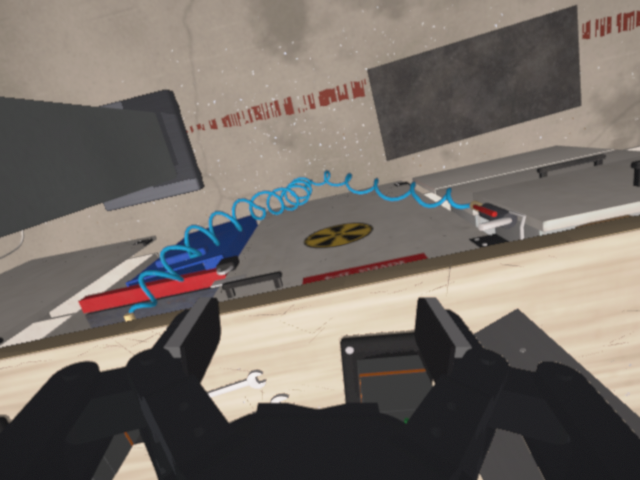

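The move was refused because the rows without a twist failed validation, so the view still shows the start pose. I'll resend with every field filled in.

>>> {"name": "send_rows", "arguments": {
  "deltas": [
    {"offset":[0.0167,-0.0254,0.011],"twist":[0,0,-5.5],"fingers":1},
    {"offset":[0.0167,-0.0254,0.011],"twist":[0,0,-5.5],"fingers":1},
    {"offset":[0.0167,-0.0254,0.011],"twist":[0,0,-5.5],"fingers":1},
    {"offset":[0.0167,-0.0254,0.011],"twist":[0,0,-5.5],"fingers":1},
    {"offset":[0.0167,-0.0254,0.011],"twist":[0,0,-5.5],"fingers":1},
    {"offset":[0.0167,-0.0254,0.011],"twist":[0,0,-5.5],"fingers":1},
    {"offset":[0.0167,-0.0254,0.011],"twist":[0,0,-5.5],"fingers":1},
    {"offset":[0.0167,-0.0254,0.011],"twist":[0,0,-5.5],"fingers":1},
    {"offset":[0.0167,-0.0254,0.011],"twist":[0,0,-5.5],"fingers":1},
    {"offset":[0.0167,-0.0254,0.011],"twist":[0,0,-5.5],"fingers":1},
    {"offset":[0.0167,-0.0254,0.011],"twist":[0,0,-5.5],"fingers":1},
    {"offset":[0.0167,-0.0254,0.011],"twist":[0,0,-5.5],"fingers":1},
    {"offset":[0.0167,-0.0254,0.011],"twist":[0,0,-5.5],"fingers":1},
    {"offset":[0.0167,-0.0254,0.011],"twist":[0,0,-5.5],"fingers":1},
    {"offset":[0,0,0],"twist":[0,0,0],"fingers":1},
    {"offset":[0,0,0],"twist":[0,0,0],"fingers":1}
  ]
}}

```text
clock: 1.53
position: [0.3734, 0.2528, 0.3501]
orientation: [3.14, -0.001, 1.571]
wrist_force: [-0.7, 0.3, -0.9]
opening: 0.0852
grasp_force: 0.0
```

```bash
python3 - <<'E'
from h import *
c=calibration("wrist");im=capture("wrist")[:,:,::-1]
cv2.imwrite("pics/w2.png",im);np.savez("w2.npz",K=c["K"],world_from_camera=c["world_from_camera"])
print(monitor.get_obs()["position"],monitor.get_obs()["orientation"])
hsv=cv2.cvtColor(im,cv2.COLOR_BGR2HSV);m=cv2.inRange(hsv,(8,180,120),(20,255,255))
n,l,s,ce=cv2.connectedComponentsWithStats(m)
print([(s[i].tolist(),ce[i].round(1).tolist()) for i in range(1,n) if s[i,4]>100])
E
```

```text
[0.37258514 0.25361971 0.34938725] [-3.14140188e+00 -4.44614199e-04  1.57344176e+00]
[([314, 176, 19, 28, 474], [323.3, 189.6])]
```

View pics/w2.png

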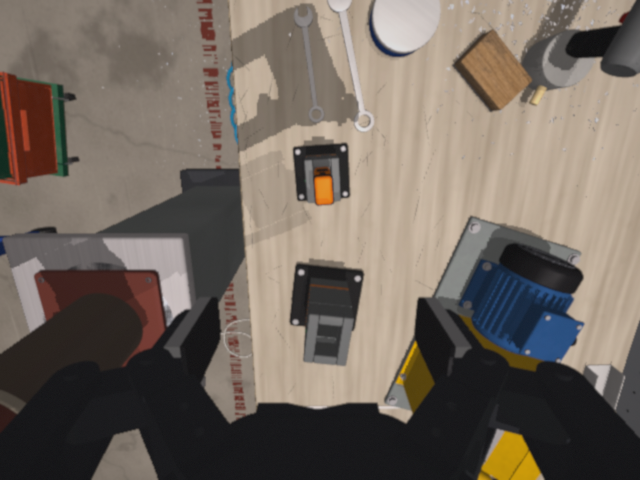

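The pen top is at (323,190) and matches the estimate. The empty, bigger holder is at (330,310). I'll move on to the guard for a close look.

>>> {"name": "send_rows", "arguments": {
  "deltas": [
    {"offset":[0.0162,-0.0245,0],"twist":[0,0,5.2],"fingers":1},
    {"offset":[0.0162,-0.0245,0],"twist":[0,0,5.2],"fingers":1},
    {"offset":[0.0162,-0.0245,0],"twist":[0,0,5.2],"fingers":1},
    {"offset":[0.0162,-0.0245,0],"twist":[0,0,5.2],"fingers":1},
    {"offset":[0.0162,-0.0245,0],"twist":[0,0,5.2],"fingers":1},
    {"offset":[0.0162,-0.0245,0],"twist":[0,0,5.2],"fingers":1},
    {"offset":[0.0162,-0.0245,0],"twist":[0,0,5.2],"fingers":1},
    {"offset":[0.0162,-0.0245,0],"twist":[0,0,5.2],"fingers":1},
    {"offset":[0.0162,-0.0245,0],"twist":[0,0,5.2],"fingers":1},
    {"offset":[0.0162,-0.0245,0],"twist":[0,0,5.2],"fingers":1},
    {"offset":[0.0162,-0.0245,-0.01],"twist":[0,0,5.2],"fingers":1},
    {"offset":[0.0162,-0.0245,-0.01],"twist":[0,0,5.2],"fingers":1},
    {"offset":[0.0162,-0.0245,-0.01],"twist":[0,0,5.2],"fingers":1},
    {"offset":[0.0162,-0.0245,-0.01],"twist":[0,0,5.2],"fingers":1},
    {"offset":[0,0,0],"twist":[0,0,0],"fingers":0.5},
    {"offset":[0,0,0],"twist":[0,0,0],"fingers":0.5},
    {"offset":[0,0,0],"twist":[0,0,0],"fingers":0.5}
  ]
}}

```text
clock: 3.0
position: [0.5991, -0.0875, 0.3088]
orientation: [3.141, -0.002, 2.845]
wrist_force: [-0.5, 0.5, 0.1]
opening: 0.0515
grasp_force: 0.0
```

```bash
python3 - <<'E'
from h import *
c=calibration("wrist");im=capture("wrist")[:,:,::-1]
cv2.imwrite("pics/w3.png",im);np.savez("w3.npz",K=c["K"],world_from_camera=c["world_from_camera"])
o=monitor.get_obs();print(o["position"],o["orientation"],o["qpos"])
E
```

```text
[ 0.59916203 -0.08738177  0.30960681] [ 3.14108279e+00 -3.57972250e-04  2.84577665e+00] [-2.75314762e-01  1.26050029e-01  1.42236145e+00  5.17232076e-04
  1.59352862e+00 -1.55028333e+00]
```

View pics/w3.png

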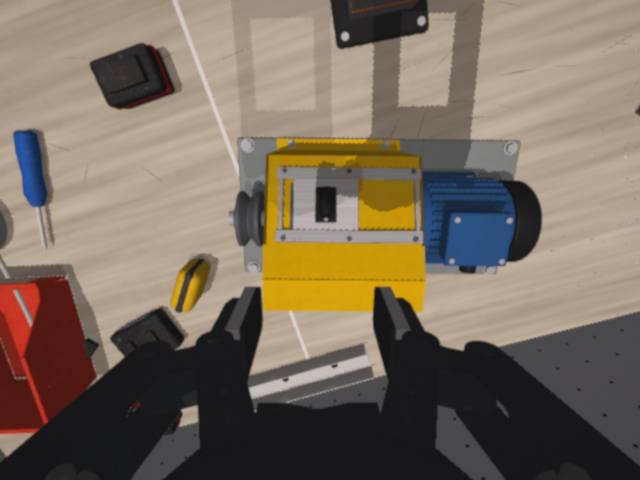

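The closed shutter's black grip is at (325,204). Bed plate corners are at (238,138), (519,141), (246,272) and (497,274). The guard ridge runs (264,279)–(424,280) and its back edge (263,309)–(424,310). I'll fit the drive pose to these points, and the pen to three views.

```bash
cat >> h.py <<'E'
def Rz(a):
    return np.array([[np.cos(a),-np.sin(a),0],[np.sin(a),np.cos(a),0],[0,0,1]])
E
python3 - <<'E'
from h import *
from scipy.optimize import least_squares
w=dict(np.load("w3.npz"));t=calibration("top");s=calibration("side")
P=[(w,(238,138),(-100,-110,10)),(w,(519,141),(-100,280,10)),(w,(246,272),(100,-110,10)),(w,(497,274),(100,280,10)),
(w,(264,279),(37.2,-55,172)),(w,(424,280),(37.2,113,172)),(w,(263,309),(72,-55,172)),(w,(424,310),(72,113,172)),(w,(268,155),(-85,-55,115)),(w,(421,155),(-85,113,115)),
(t,(298.3,221.9),(-100,280,10)),(t,(312.8,177.1),(100,280,10)),(t,(390.3,253.3),(-100,-110,10)),(t,(406.9,206.4),(100,-110,10))]
def f(q,PP=P): return np.concatenate([proj(c,Rz(q[3])@(np.array(d)/1e3)+q[:3])-p for c,p,d in PP])
for PP in (P,P[:10]):
    r=least_squares(f,[.63,-.1,0,-.3],args=(PP,),loss="soft_l1");q=r.x
    print(q.round(4),np.degrees(q[3]).round(2));print(f(q,PP).reshape(-1,2).round(1).tolist())
q0=least_squares(lambda a:f([a[0],a[1],0,a[2]]),[.63,-.1,-.3],loss="soft_l1").x;print("z=0 fit",q0.round(4));np.save("drive.npy",[q0[0],q0[1],0,q0[2]])
R=Rz(q0[2]);D=np.array([q0[0],q0[1],0])
n=np.array([-np.sin(np.radians(25)),0,np.cos(np.radians(25))]);st=np.array([-.019,0,.106])
stw=D+R@st;nw=R@n;print("stud",stw.round(4),"n",nw.round(4))
# grip top: plane at 36+3?+22 mm out
for h in(.058,.061,.064):
    o,v=ray(w,(325.5,204.5));k=((stw+nw*h-o)@nw)/(v@nw);print(h,(R.T@(o+k*v-D)).round(4))
w2=dict(np.load("w2.npz"))
# pen top-face centre: w2, top, side
im=cv2.imread("pics/w2.png");
print(tri([ray(w2,(323.5,191)),ray(t,(275.5,279.5)),ray(s,(267.5,217.5))]))
for im,c,nm in((im,w2,"w"),(cv2.imread("pics/top0.png"),t,"t"),(cv2.imread("pics/side0.png"),s,"s")):
    m=cv2.inRange(cv2.cvtColor(im,cv2.COLOR_BGR2HSV),(5,140,190),(22,255,255))
    nn,l,ss,ce=cv2.connectedComponentsWithStats(m)
    for i in range(1,nn):
        if ss[i,4]>20:
            rr=cv2.minAreaRect(np.argwhere(l==i)[:,::-1].astype(np.float32));print(nm,ss[i].tolist(),ce[i].round(1),np.round(rr[0],1),np.round(rr[1],1),rr[2], onz(c,ce[i],.168).round(4))
cv2.imwrite("pics/c2.png",np.hstack([cv2.resize(cv2.imread("pics/w2.png")[135:215,285:360],None,fx=5,fy=5),cv2.resize(cv2.imread("pics/w3.png")[170:250,265:340],None,fx=5,fy=5)]))
E
```

```text
[ 0.6296 -0.0982 -0.0045 -0.3048] -17.47
[[-0.2, 0.1], [1.3, -0.5], [-0.2, -0.2], [-1.0, -0.3], [-0.1, 0.1], [1.0, 0.3], [2.1, -0.2], [-2.4, -0.0], [-0.6, -0.1], [-0.3, 1.2], [-2.3, 0.6], [-0.3, -1.2], [0.3, 1.0], [-1.0, 0.4]]
[ 0.6296 -0.0981 -0.0044 -0.3049] -17.47
[[-0.2, -0.0], [1.4, -0.6], [-0.1, -0.2], [-0.9, -0.3], [-0.1, 0.1], [1.1, 0.3], [2.2, -0.2], [-2.2, -0.0], [-0.6, -0.2], [-0.1, 1.1]]
z=0 fit [ 0.6282 -0.0981 -0.3052]
stud [ 0.6101 -0.0924  0.106 ] n [-0.4031  0.127   0.9063]
0.058 [-0.0395  0.0085  0.1604]
0.061 [-0.0402  0.0084  0.1634]
0.064 [-0.0408  0.0083  0.1664]
(array([0.37977409, 0.26136822, 0.16789275]), [np.float64(0.005124619806353854), np.float64(0.005157605938618807), np.float64(0.002859030891541373)])
w [315, 177, 17, 27, 415] [323.4 190. ] [323. 190.] [26. 16.] 90.0 [0.3778 0.2673 0.168 ]
w [405, 352, 8, 13, 22] [408.4 358.4] [408.6 357.8] [ 1.8 13.4] 26.56505012512207 [0.4873 0.0517 0.168 ]
w [488, 433, 38, 32, 559] [508.4 448.2] [508.4 451.5] [28.  37.4] 30.963754653930664 [ 0.6406 -0.0983  0.168 ]
w [511, 454, 29, 26, 258] [526.1 470.1] [528.1 471.9
[... 1283 characters left out ...]
277.5] [370.6 276.3] [18.1 45.1] 88.09085083007812 [ 0.5668 -0.1552  0.168 ]
s [88, 285, 43, 9, 98] [108.1 289. ] [108.9 288.9] [ 2.3 42.6] 80.53767395019531 [-0.1339  0.0543  0.168 ]
s [79, 292, 8, 4, 25] [ 82.3 293.4] [ 82.5 293.5] [3. 7.] 90.0 [-0.2017  0.0601  0.168 ]
s [414, 327, 18, 5, 24] [422.8 329. ] [422.5 328.9] [17.5  1.2] 12.528807640075684 [ 0.6202 -0.3925  0.168 ]
s [411, 330, 22, 9, 38] [420.4 334.4] [421.6 334. ] [21.6  4.6] 14.03624439239502 [ 0.6054 -0.4065  0.168 ]
s [36, 407, 13, 35, 52] [ 41.8 424.8] [ 42. 424.] [ 1.3 36. ] 18.434947967529297 [-0.2535 -0.3548  0.168 ]
s [0, 444, 33, 7, 54] [ 15.9 447. ] [ 16. 447.] [ 1.6 32.6] 79.99201965332031 [-0.2955 -0.3912  0.168 ]
```

View pics/c2.png

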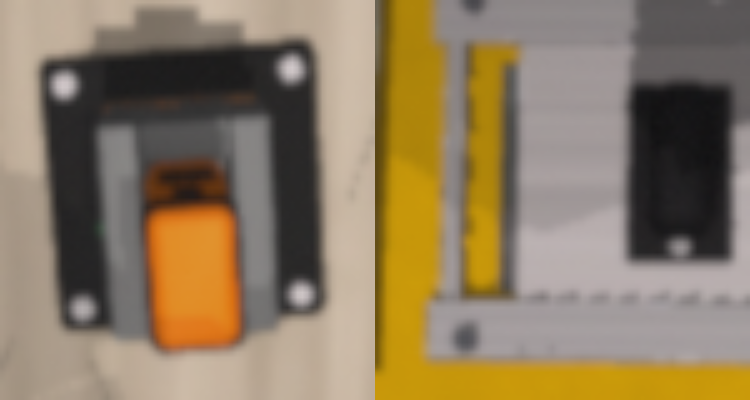

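The holder crop shows the base turned about 4°, the pen's 20 mm side along world x, and the shutter about 8 mm open. Next I'll tilt square to the sloping face and come in above the shutter grip.

>>> {"name": "send_rows", "arguments": {
  "deltas": [
    {"offset":[-0.0052,0.0032,-0.0224],"twist":[-1.5,-4.77,-0.1],"fingers":0.5},
    {"offset":[-0.0052,0.0032,-0.0224],"twist":[-1.5,-4.77,-0.1],"fingers":0.5},
    {"offset":[-0.0052,0.0032,-0.0224],"twist":[-1.5,-4.77,-0.1],"fingers":0.5},
    {"offset":[-0.0052,0.0032,-0.0224],"twist":[-1.5,-4.77,-0.1],"fingers":0.5},
    {"offset":[-0.0052,0.0032,-0.0224],"twist":[-1.5,-4.77,-0.1],"fingers":0.5},
    {"offset":[0,0,0],"twist":[0,0,0],"fingers":0.5},
    {"offset":[0,0,0],"twist":[0,0,0],"fingers":0.5}
  ]
}}

```text
clock: 3.63
position: [0.5681, -0.0702, 0.1923]
orientation: [-3.14, 0.426, 2.838]
wrist_force: [0.2, -0.6, 2.0]
opening: 0.0429
grasp_force: 0.0
```

```bash
python3 - <<'E'
from h import *
from scipy.spatial.transform import Rotation as Ro
c=calibration("wrist");im=capture("wrist")[:,:,::-1]
cv2.imwrite("pics/w4.png",im);np.savez("w4.npz",K=c["K"],world_from_camera=c["world_from_camera"])
o=monitor.get_obs();print(o["position"],Ro.from_euler("xyz",o["orientation"]).as_matrix().round(3).tolist())
# predicted pixel of grip top centre, opening corners
D=np.array([.6292,-.0981,0]);R=Rz(-.305)
S=np.array([[np.cos(np.radians(25)),0,-np.sin(np.radians(25))],[0,1,0],[np.sin(np.radians(25)),0,np.cos(np.radians(25))]])
st=np.array([-.019,0,.106])
for p in [(0,.0085,.064),(0,.0085,.042),(.0335,-.028,.046),(-.0335,-.028,.046)]:
    print(p,proj(c,D+R@(st+S@np.array(p))).round(1))
E
```

```text
[ 0.5729245  -0.07183697  0.19834734] [[-0.865, 0.3, 0.402], [0.271, 0.954, -0.127], [-0.422, -0.001, -0.907]]
(0, 0.0085, 0.064) [319.2 261. ]
(0, 0.0085, 0.042) [319.1 250.3]
(0.0335, -0.028, 0.046) [271.3 293.3]
(-0.0335, -0.028, 0.046) [267.6 207.3]
```

View pics/w4.png

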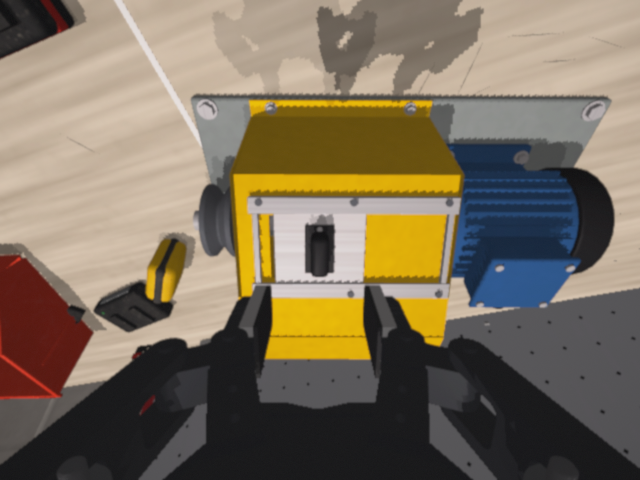

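The bar is at (319,252), right where predicted and centred between the fingertips. The guides agree within about 2 mm. Descending.

>>> {"name": "send_rows", "arguments": {
  "deltas": [
    {"offset":[0.0042,-0.0013,-0.0095],"twist":[0,0,0],"fingers":0.5},
    {"offset":[0.0042,-0.0013,-0.0095],"twist":[0,0,0],"fingers":0.5},
    {"offset":[0.0042,-0.0013,-0.0095],"twist":[0,0,0],"fingers":0.5},
    {"offset":[0.0042,-0.0013,-0.0095],"twist":[0,0,0],"fingers":0.5},
    {"offset":[0.0042,-0.0013,-0.0095],"twist":[0,0,0],"fingers":0.5},
    {"offset":[0,0,0],"twist":[0,0,0],"fingers":0.5},
    {"offset":[0,0,0],"twist":[0,0,0],"fingers":0.0},
    {"offset":[0,0,0],"twist":[0,0,0],"fingers":0.0},
    {"offset":[0,0,0],"twist":[0,0,0],"fingers":0.0},
    {"offset":[0,0,0],"twist":[0,0,0],"fingers":0.0},
    {"offset":[0,0,0],"twist":[0,0,0],"fingers":0.0}
  ],
  "grip_force": 40
}}

```text
clock: 4.6
position: [0.5946, -0.0797, 0.1507]
orientation: [-3.14, 0.438, 2.836]
wrist_force: [-0.7, 0.0, -0.5]
opening: -0.0003
grasp_force: 0.0
```

The fingers shut on nothing. I'll triangulate the guide screws and the grip from the two views to check height.

```bash
python3 - <<'E'
from h import *
a=dict(np.load("w3.npz"));b=dict(np.load("w4.npz"));D=np.array([.6292,-.0981,0]);R=Rz(-.305)
al=np.radians(25);S=np.array([[np.cos(al),0,-np.sin(al)],[0,1,0],[np.sin(al),0,np.cos(al)]])
for p,q in[((284,171),(258,202)),((350,171),(354,202)),((417,171),(449,202)),((349,239),(351,294)),((415,238),(439,294)),((322.5,218),(319.5,230)),((325.5,204),(319,252))]:
    x,e=tri([ray(a,p),ray(b,q)]);d=R.T@(x-D)
    print(x.round(4),np.round(e,4),d.round(4),(S.T@(d-[-.019,0,.106])).round(4))
o=monitor.get_obs();c=calibration("wrist");im=capture("wrist")[:,:,::-1]
cv2.imwrite("pics/w5.png",im);cv2.imwrite("pics/w5c.png",cv2.resize(im[120:420,160:480],None,fx=2,fy=2))
E
```

```text
[ 0.5525 -0.1111  0.1278] [0. 0.] [-0.0693 -0.0355  0.1278] [-0.0363 -0.0355  0.041 ]
[ 0.5727 -0.0448  0.1285] [0.0005 0.0005] [-0.0699  0.0338  0.1285] [-0.0366  0.0338  0.0419]
[0.5934 0.0215 0.1282] [0.0019 0.0019] [-0.07    0.1033  0.1282] [-0.0369  0.1033  0.0417]
[ 0.6349 -0.0652  0.1594] [0.0002 0.0002] [-0.0044  0.0331  0.1594] [0.0358 0.0331 0.0423]
[ 6.53e-01 -3.00e-04  1.61e-01] [0.0003 0.0003] [-0.0066  0.1004  0.161 ] [0.0345 0.1004 0.0447]
[ 0.6239 -0.0881  0.0878] [0.0012 0.0012] [-0.008   0.0079  0.0878] [ 0.0023  0.0079 -0.0212]
[ 0.5953 -0.0786  0.1473] [0. 0.] [-0.0382  0.0084  0.1473] [0.     0.0084 0.0456]
```

View pics/w5c.png

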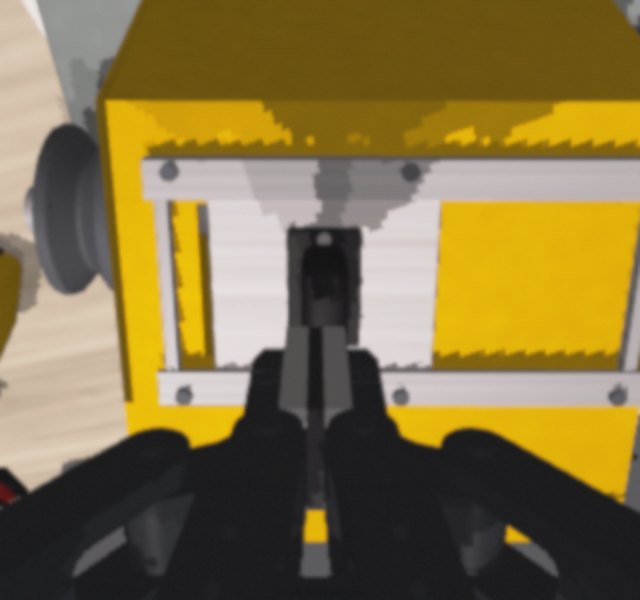

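The fingertips at crop (317,330) appear upslope of, or above, the bar (crop 305–345, 230–330), so they may not straddle it. I'll check against the TCP projection.

```bash
python3 - <<'E'
from h import *
from scipy.spatial.transform import Rotation as Ro
o=monitor.get_obs();c=calibration("wrist");print(o["position"],o["opening"],o["grasp_force"],o["wrist_force"])
T=Ro.from_euler("xyz",o["orientation"]).as_matrix()
for d in(0,-.019,-.04):
  for x in(-.011,0,.011): print(d,x,(proj(c,o["position"]+T@[x,0,d])-[160,120])*2)
D=np.array([.6292,-.0981,0]);R=Rz(-.305)
al=np.radians(25);S=np.array([[np.cos(al),0,-np.sin(al)],[0,1,0],[np.sin(al),0,np.cos(al)]]);st=np.array([-.019,0,.106])
for h in(.042,.064):
  for x in(-.015,.015):
    for y in(-.0065,.0065): print("grip",h,x,y,(proj(c,D+R@(st+S@[x,y+.0085,h]))-[160,120])*2)
M=np.array(c["world_from_camera"]);print("cam in tool",(T.T@(M[:3,3]-o["position"])).round(4))
E
```

```text
[ 0.59451098 -0.07970844  0.15062511] 0.0002935960754257724 0.0 [ 0.57793038 -0.21281887 -0.8988402 ]
0 -0.011 [318.20876334 337.66512965]
0 0 [318.26992529 303.32709147]
0 0.011 [318.33320151 267.80204829]
-0.019 -0.011 [318.55397428 369.66076618]
-0.019 0 [318.62785942 332.40867201]
-0.019 0.011 [318.70456494 293.73456938]
-0.04 -0.011 [319.02627152 413.43530877]
-0.04 0 [319.11955071 372.35781114]
-0.04 0.011 [319.21685441 329.50803633]
grip 0.042 -0.015 -0.0065 [300.73037047 243.38894868]
grip 0.042 -0.015 0.0065 [345.17111045 243.39069413]
grip 0.042 0.015 -0.0065 [301.4004831  336.31156562]
grip 0.042 0.015 0.0065 [343.88220082 336.32527654]
grip 0.064 -0.015 -0.0065 [298.91559037 270.23405085]
grip 0.064 -0.015 0.0065 [348.65878013 270.2400783 ]
grip 0.064 0.015 -0.0065 [299.75079253 372.38103095]
grip 0.064 0.015 0.0065 [347.05243107 372.40150243]
cam in tool [ 0.0787 -0.001  -0.1798]
```

By pixel scale, the visible fingertips sit about 35 mm nearer the camera than the stated TCP. They gap 197 px for 85 mm when open, and row 325 matches d≈-0.04. That suggests the fingers closed above the bar. I'll reopen and descend gently, watching the force.

>>> {"name": "send_rows", "arguments": {
  "deltas": [
    {"offset":[0,0,0],"twist":[0,0,0],"fingers":0.5},
    {"offset":[0,0,0],"twist":[0,0,0],"fingers":0.5},
    {"offset":[0,0,0],"twist":[0,0,0],"fingers":0.5},
    {"offset":[0,0,0],"twist":[0,0,0],"fingers":0.5},
    {"offset":[0,0,0],"twist":[0,0,0],"fingers":0.5},
    {"offset":[0.0008,-0.00025,-0.0018],"twist":[0,0,0],"fingers":0.5},
    {"offset":[0.0008,-0.00025,-0.0018],"twist":[0,0,0],"fingers":0.5},
    {"offset":[0.0008,-0.00025,-0.0018],"twist":[0,0,0],"fingers":0.5},
    {"offset":[0.0008,-0.00025,-0.0018],"twist":[0,0,0],"fingers":0.5},
    {"offset":[0.0008,-0.00025,-0.0018],"twist":[0,0,0],"fingers":0.5},
    {"offset":[0,0,0],"twist":[0,0,0],"fingers":0.5}
  ]
}}

```text
clock: 5.57
position: [0.5981, -0.081, 0.1403]
orientation: [-3.14, 0.435, 2.836]
wrist_force: [0.3, -0.9, 0.1]
opening: 0.0425
grasp_force: 0.0
```

>>> {"name": "send_rows", "arguments": {
  "deltas": [
    {"offset":[0.0008,-0.00025,-0.0018],"twist":[0,0,0],"fingers":0.5},
    {"offset":[0.0008,-0.00025,-0.0018],"twist":[0,0,0],"fingers":0.5},
    {"offset":[0.0008,-0.00025,-0.0018],"twist":[0,0,0],"fingers":0.5},
    {"offset":[0.0008,-0.00025,-0.0018],"twist":[0,0,0],"fingers":0.5},
    {"offset":[0,0,0],"twist":[0,0,0],"fingers":0.5}
  ]
}}

```text
clock: 5.98
position: [0.6013, -0.0819, 0.1332]
orientation: [-3.14, 0.436, 2.836]
wrist_force: [0.2, 0.2, 0.1]
opening: 0.043
grasp_force: 0.0
```

No contact even though the stated TCP is already inside the plate. This confirms the real tips are well behind it. Continuing gently.

>>> {"name": "send_rows", "arguments": {
  "deltas": [
    {"offset":[0.0008,-0.00025,-0.0018],"twist":[0,0,0],"fingers":0.5},
    {"offset":[0.0008,-0.00025,-0.0018],"twist":[0,0,0],"fingers":0.5},
    {"offset":[0.0008,-0.00025,-0.0018],"twist":[0,0,0],"fingers":0.5},
    {"offset":[0.0008,-0.00025,-0.0018],"twist":[0,0,0],"fingers":0.5},
    {"offset":[0.0008,-0.00025,-0.0018],"twist":[0,0,0],"fingers":0.5},
    {"offset":[0.0008,-0.00025,-0.0018],"twist":[0,0,0],"fingers":0.5},
    {"offset":[0,0,0],"twist":[0,0,0],"fingers":0.5}
  ]
}}

```text
clock: 6.57
position: [0.6061, -0.0834, 0.1224]
orientation: [-3.14, 0.436, 2.836]
wrist_force: [0.1, 0.2, -0.3]
opening: 0.0425
grasp_force: 0.0
```

>>> {"name": "send_rows", "arguments": {
  "deltas": [
    {"offset":[0,0,0],"twist":[0,0,0],"fingers":0},
    {"offset":[0,0,0],"twist":[0,0,0],"fingers":0},
    {"offset":[0,0,0],"twist":[0,0,0],"fingers":0},
    {"offset":[0,0,0],"twist":[0,0,0],"fingers":0},
    {"offset":[0,0,0],"twist":[0,0,0],"fingers":0}
  ],
  "grip_force": 30
}}

```text
clock: 6.98
position: [0.6064, -0.0833, 0.1232]
orientation: [-3.14, 0.437, 2.836]
wrist_force: [-1.8, 1.3, 2.0]
opening: 0.012
grasp_force: 31.1
```

Gripped at 12 mm, so the true tips lie about 35 mm behind the reported TCP. Sliding the shutter open along drive +y.

>>> {"name": "send_rows", "arguments": {
  "deltas": [
    {"offset":[0.0019,0.006,0],"twist":[0,0,0],"fingers":0},
    {"offset":[0.0019,0.006,0],"twist":[0,0,0],"fingers":0},
    {"offset":[0.0019,0.006,0],"twist":[0,0,0],"fingers":0},
    {"offset":[0.0019,0.006,0],"twist":[0,0,0],"fingers":0},
    {"offset":[0.0019,0.006,0],"twist":[0,0,0],"fingers":0},
    {"offset":[0.0019,0.006,0],"twist":[0,0,0],"fingers":0},
    {"offset":[0.0019,0.006,0],"twist":[0,0,0],"fingers":0},
    {"offset":[0.0019,0.006,0],"twist":[0,0,0],"fingers":0},
    {"offset":[0.0009,0.003,0],"twist":[0,0,0],"fingers":0},
    {"offset":[0.0006,0.0019,0],"twist":[0,0,0],"fingers":0},
    {"offset":[0,0,0],"twist":[0,0,0],"fingers":0}
  ]
}}

```text
clock: 7.9
position: [0.6234, -0.0296, 0.1232]
orientation: [-3.141, 0.437, 2.836]
wrist_force: [-2.5, 2.6, 5.2]
opening: 0.0117
grasp_force: 31.4
```

>>> {"name": "send_rows", "arguments": {
  "deltas": [
    {"offset":[0.0004,0.0012,0],"twist":[0,0,0],"fingers":0},
    {"offset":[0.0003,0.001,0],"twist":[0,0,0],"fingers":0},
    {"offset":[0,0,0],"twist":[0,0,0],"fingers":0}
  ]
}}

```text
clock: 8.15
position: [0.6238, -0.0283, 0.1232]
orientation: [-3.14, 0.437, 2.836]
wrist_force: [-4.2, 0.6, 4.6]
opening: 0.0118
grasp_force: 31.5
```

>>> {"name": "send_rows", "arguments": {
  "deltas": [
    {"offset":[0,0,0],"twist":[0,0,0],"fingers":0.5},
    {"offset":[0,0,0],"twist":[0,0,0],"fingers":0.5},
    {"offset":[0,0,0],"twist":[0,0,0],"fingers":0.5},
    {"offset":[0,0,0],"twist":[0,0,0],"fingers":0.5},
    {"offset":[-0.004,0.0013,0.0091],"twist":[0,0,0],"fingers":0.5},
    {"offset":[-0.008,0.0025,0.0181],"twist":[0,0,0],"fingers":0.5},
    {"offset":[-0.008,0.0025,0.0181],"twist":[0,0,0],"fingers":0.5},
    {"offset":[-0.008,0.0025,0.0181],"twist":[0,0,0],"fingers":0.5},
    {"offset":[-0.006,-0.0193,0],"twist":[0,0,0],"fingers":0.5},
    {"offset":[-0.006,-0.0193,0],"twist":[0,0,0],"fingers":0.5},
    {"offset":[-0.006,-0.0193,0],"twist":[0,0,0],"fingers":0.5},
    {"offset":[0,0,0],"twist":[0,0,0],"fingers":1},
    {"offset":[0,0,0],"twist":[0,0,0],"fingers":1},
    {"offset":[0,0,0],"twist":[0,0,0],"fingers":1}
  ]
}}

```text
clock: 9.32
position: [0.5778, -0.0772, 0.1868]
orientation: [-3.141, 0.437, 2.835]
wrist_force: [-0.4, -0.5, 0.1]
opening: 0.0773
grasp_force: 0.0
```

```bash
python3 - <<'E'
from h import *
c=calibration("wrist");im=capture("wrist")[:,:,::-1]
cv2.imwrite("pics/w6.png",im);np.savez("w6.npz",K=c["K"],world_from_camera=c["world_from_camera"])
o=monitor.get_obs();print(o["position"],o["qpos"].round(3))
D=np.array([.6292,-.0981,0]);R=Rz(-.305)
al=np.radians(25);S=np.array([[np.cos(al),0,-np.sin(al)],[0,1,0],[np.sin(al),0,np.cos(al)]]);st=np.array([-.019,0,.106])
for p in[(0,0,0),(-.025,-.028,.036),(.025,.028,.036),(0,.066,.053)]:print(p,proj(c,D+R@(st+S@np.array(p))).round(1))
hsv=cv2.cvtColor(im,cv2.COLOR_BGR2HSV)
m=cv2.inRange(hsv,(0,120,60),(8,255,255))|cv2.inRange(hsv,(172,120,60),(180,255,255))
n,l,s,ce=cv2.connectedComponentsWithStats(m)
print([(s[i].tolist(),ce[i].round(1).tolist()) for i in range(1,n) if s[i,4]>8])
cv2.imwrite("pics/w6c.png",cv2.resize(im[180:340,210:460],None,fx=3.2,fy=3.2,interpolation=cv2.INTER_CUBIC))
E
```

```text
[ 0.57788117 -0.07686848  0.18670671] [-0.252 -0.229  2.058 -0.031  0.877 -1.503]
(0, 0, 0) [313.3 227.2]
(-0.025, -0.028, 0.036) [272.9 207.4]
(0.025, 0.028, 0.036) [350.2 272.5]
(0, 0.066, 0.053) [409.4 248.8]
[([44, 0, 16, 18, 156], [51.2, 7.5]), ([304, 219, 17, 17, 110], [312.3, 226.7]), ([0, 251, 92, 147, 9131], [33.7, 331.1]), ([132, 349, 18, 7, 84], [140.6, 351.8]), ([117, 424, 27, 56, 444], [129.9, 452.2])]
```

The red ring is at (312,227) against a predicted (313,227), so the stud fit is good. I'll take a second, displaced view for its height and then head to the pen.

>>> {"name": "send_rows", "arguments": {
  "deltas": [
    {"offset":[0,0.018,0.02],"twist":[0,0,0],"fingers":1},
    {"offset":[0,0.018,0.02],"twist":[0,0,0],"fingers":1},
    {"offset":[0,0.018,0.02],"twist":[0,0,0],"fingers":1},
    {"offset":[0,0.018,0.02],"twist":[0,0,0],"fingers":1},
    {"offset":[0,0,0],"twist":[0,0,0],"fingers":1},
    {"offset":[0,0,0],"twist":[0,0,0],"fingers":1}
  ]
}}

```text
clock: 9.87
position: [0.5786, -0.0037, 0.268]
orientation: [-3.141, 0.439, 2.839]
wrist_force: [0.6, 0.3, -1.0]
opening: 0.0851
grasp_force: 0.0
```

```bash
cat >> h.py <<'E'
def ring(im,near):
    hsv=cv2.cvtColor(im,cv2.COLOR_BGR2HSV)
    m=cv2.inRange(hsv,(0,120,60),(8,255,255))|cv2.inRange(hsv,(172,120,60),(180,255,255))
    n,l,s,ce=cv2.connectedComponentsWithStats(m)
    k=min((i for i in range(1,n) if s[i,4]>15),key=lambda i:np.hypot(*(ce[i]-near)))
    e=cv2.minAreaRect(np.argwhere(l==k)[:,::-1].astype(np.float32));return np.array(e[0]),s[k]
E
python3 - <<'E'
from h import *
c=calibration("wrist");im=capture("wrist")[:,:,::-1]
cv2.imwrite("pics/w7.png",im);np.savez("w7.npz",K=c["K"],world_from_camera=c["world_from_camera"])
st=np.array([.6111,-.0924,.106])
print(proj(c,st));b,s=ring(im,proj(c,st));print(b,s)
w=dict(np.load("w6.npz"));a,s=ring(cv2.imread("pics/w6.png"),(312,227));print(a,s)
print(tri([ray(w,a),ray(c,b)]))
t=calibration("top");imt=capture("top")[:,:,::-1];cv2.imwrite("pics/t2.png",imt)
E
```

```text
[247.12122231 191.26483387]
[245.5 190.5] [239 184  14  14  69]
[312. 227.] [304 219  17  17 110]
(array([ 0.60832738, -0.09257196,  0.10851222]), [np.float64(0.0001281272377157566), np.float64(0.0001281272377158285)])
```

>>> {"name": "send_rows", "arguments": {
  "deltas": [
    {"offset":[-0.01,0.02,0.012],"twist":[1.5,4.77,-0.1],"fingers":1},
    {"offset":[-0.01,0.02,0.012],"twist":[1.5,4.77,-0.1],"fingers":1},
    {"offset":[-0.01,0.02,0.012],"twist":[1.5,4.77,-0.1],"fingers":1},
    {"offset":[-0.01,0.02,0.012],"twist":[1.5,4.77,-0.1],"fingers":1},
    {"offset":[-0.01,0.02,0.012],"twist":[1.5,4.77,-0.1],"fingers":1},
    {"offset":[-0.0124,0.0138,0],"twist":[0,0,-5.7],"fingers":1},
    {"offset":[-0.0124,0.0138,0],"twist":[0,0,-5.7],"fingers":1},
    {"offset":[-0.0124,0.0138,0],"twist":[0,0,-5.7],"fingers":1},
    {"offset":[-0.0124,0.0138,0],"twist":[0,0,-5.7],"fingers":1},
    {"offset":[-0.0124,0.0138,0],"twist":[0,0,-5.7],"fingers":1},
    {"offset":[-0.0124,0.0138,0],"twist":[0,0,-5.7],"fingers":1},
    {"offset":[-0.0124,0.0138,0],"twist":[0,0,-5.7],"fingers":1},
    {"offset":[-0.0124,0.0138,0],"twist":[0,0,-5.7],"fingers":1},
    {"offset":[-0.0124,0.0138,0],"twist":[0,0,-5.7],"fingers":1},
    {"offset":[-0.0124,0.0138,0],"twist":[0,0,-5.7],"fingers":1},
    {"offset":[-0.0124,0.0138,0],"twist":[0,0,-5.7],"fingers":1},
    {"offset":[-0.0124,0.0138,0],"twist":[0,0,-5.7],"fingers":1},
    {"offset":[0,0,0],"twist":[0,0,0],"fingers":0.8},
    {"offset":[0,0,0],"twist":[0,0,0],"fingers":0.8}
  ]
}}

```text
clock: 11.55
position: [0.3785, 0.2599, 0.325]
orientation: [-3.136, 0.001, 1.637]
wrist_force: [0.9, -1.7, 0.1]
opening: 0.0687
grasp_force: 0.0
```

```bash
python3 - <<'E'
from h import *
c=calibration("wrist");im=capture("wrist")[:,:,::-1]
cv2.imwrite("pics/w8.png",im);np.savez("w8.npz",K=c["K"],world_from_camera=c["world_from_camera"])
o=monitor.get_obs();print(o["position"],o["orientation"],o["opening"])
hsv=cv2.cvtColor(im,cv2.COLOR_BGR2HSV)
for lo in(120,190):
    m=cv2.inRange(hsv,(5,150,lo),(22,255,255))
    n,l,s,ce=cv2.connectedComponentsWithStats(m)
    for i in range(1,n):
        if s[i,4]>150:
            r=cv2.minAreaRect(np.argwhere(l==i)[:,::-1].astype(np.float32));print(lo,s[i].tolist(),ce[i].round(1),np.round(r[0],1),np.round(r[1],1),round(r[2],1),onz(c,r[0],.168).round(4))
E
```

```text
[0.37892606 0.25948863 0.32518688] [-3.13624150e+00  1.13399183e-03  1.63606427e+00] 0.0689152545080741
120 [0, 51, 9, 116, 471] [  2.8 115.2] [  1.1 108.7] [115.3   7.6] 86.6 [0.0718 0.3353 0.168 ]
120 [13, 90, 9, 43, 279] [ 17.1 111.1] [ 17.1 111. ] [42.2  6.6] 87.1 [0.0866 0.3342 0.168 ]
120 [311, 186, 20, 30, 555] [320.1 200.6] [320.5 200.5] [19. 29.] 0.0 [0.3779 0.2678 0.168 ]
120 [480, 449, 42, 31, 514] [501.2 468.6] [500.5 464. ] [41. 30.] -0.0 [ 0.6414 -0.0715  0.168 ]
190 [312, 188, 18, 28, 457] [320.6 201.1] [320.5 201.5] [27. 17.] 90.0 [0.378  0.2668 0.168 ]
190 [480, 450, 39, 30, 457] [500.1 469. ] [501.9 473.1] [29.6 35.8] 36.9 [ 0.6471 -0.0875  0.168 ]
```

The stud triangulates to (0.609,-0.0925,0.107), in agreement with the fit. The pen axis is at about (0.379,0.266), aligned with the gripper. Descending on it.

>>> {"name": "send_rows", "arguments": {
  "deltas": [
    {"offset":[0,0.0013,-0.025],"twist":[0,0,0],"fingers":0.8},
    {"offset":[0,0.0013,-0.025],"twist":[0,0,0],"fingers":0.8},
    {"offset":[0,0.0013,-0.025],"twist":[0,0,0],"fingers":0.8},
    {"offset":[0,0.0013,-0.025],"twist":[0,0,0],"fingers":0.8},
    {"offset":[0,0.0013,-0.025],"twist":[0,0,0],"fingers":0.8},
    {"offset":[0,0,-0.02],"twist":[0,0,0],"fingers":0.8},
    {"offset":[0,0,-0.02],"twist":[0,0,0],"fingers":0.8},
    {"offset":[0,0,0],"twist":[0,0,0],"fingers":0.8}
  ]
}}

```text
clock: 12.27
position: [0.3766, 0.2641, 0.1563]
orientation: [-3.13, 0.004, 1.634]
wrist_force: [-0.9, -0.9, -0.5]
opening: 0.0686
grasp_force: 0.0
```

```bash
python3 - <<'E'
from h import *
c=calibration("wrist");im=capture("wrist")[:,:,::-1]
cv2.imwrite("pics/w9.png",im);np.savez("w9.npz",K=c["K"],world_from_camera=c["world_from_camera"])
o=monitor.get_obs();print(o["position"],o["orientation"],o["wrist_force"])
hsv=cv2.cvtColor(im,cv2.COLOR_BGR2HSV)
m=cv2.inRange(hsv,(5,150,190),(22,255,255))
n,l,s,ce=cv2.connectedComponentsWithStats(m)
w8=dict(np.load("w8.npz"))
for i in range(1,n):
    if s[i,4]>300:
        r=cv2.minAreaRect(np.argwhere(l==i)[:,::-1].astype(np.float32));print(s[i].tolist(),np.round(r[0],1),np.round(r[1],1),round(r[2],1),onz(c,r[0],.168).round(4),tri([ray(w8,(320.5,201.3)),ray(c,r[0])]))
E
```

```text
[0.37765814 0.26481999 0.15877603] [-3.13248527e+00  2.43408608e-03  1.63365567e+00] [ 0.74186848 -0.32826858  0.63683784]
[309, 277, 31, 21, 563] [324. 287.] [20. 30.] 90.0 [0.3785 0.2588 0.168 ] (array([0.37744229, 0.2728627 , 0.19635036]), [np.float64(8.421212840985535e-05), np.float64(8.421212840997826e-05)])
```

```bash
python3 - <<'E'
from h import *
im=cv2.imread("pics/w9.png");hsv=cv2.cvtColor(im,cv2.COLOR_BGR2HSV)
m=(hsv[...,0]>=3)&(hsv[...,0]<=24)&(hsv[...,1]>130)&(hsv[...,2]>30)
for r in range(230,345,4):
    x=np.flatnonzero(m[r,280:370])+280
    print(r,(x.min(),x.max(),len(x)) if len(x) else None, [hsv[r,k].tolist() for k in(312,324,336)])
E
```

```text
230 (np.int64(309), np.int64(338), 30) [[13, 219, 105], [13, 213, 92], [13, 221, 104]]
234 (np.int64(309), np.int64(339), 22) [[13, 223, 105], [90, 27, 19], [13, 219, 105]]
238 (np.int64(308), np.int64(339), 32) [[13, 214, 99], [13, 212, 95], [13, 211, 99]]
242 None [[150, 11, 23], [150, 11, 23], [150, 11, 24]]
246 (np.int64(310), np.int64(338), 29) [[11, 185, 80], [13, 208, 97], [12, 196, 91]]
250 (np.int64(307), np.int64(341), 35) [[13, 221, 127], [13, 225, 128], [13, 223, 126]]
254 (np.int64(307), np.int64(342), 36) [[14, 227, 129], [13, 226, 131], [14, 228, 130]]
258 (np.int64(307), np.int64(342), 36) [[13, 224, 130], [13, 224, 131], [14, 226, 130]]
262 (np.int64(307), np.int64(342), 36) [[14, 223, 129], [14, 228, 131], [13, 222, 130]]
266 (np.int64(307), np.int64(341), 35) [[13, 223, 129], [13, 222, 131], [13, 220, 130]]
270 (np.int64(307), np.int64(341), 35) [[13, 225, 129], [14, 224, 131], [14, 223, 129]]
274 (np.int64(307), np.int64(341), 35) [[14, 227, 129], [13, 226, 130], [13, 223, 129]]
278 (np.int64(307), np.int64(341), 35) [[14, 229, 147], [13, 226, 131], [14, 231, 215]
[... 306 characters left out ...]
[14, 235, 215], [14, 235, 221], [14, 238, 215]]
298 None [[12, 79, 181], [11, 92, 202], [12, 79, 180]]
302 None [[17, 49, 194], [16, 46, 198], [15, 49, 194]]
306 None [[15, 48, 195], [15, 47, 199], [17, 50, 194]]
310 None [[16, 50, 195], [15, 47, 199], [17, 47, 194]]
314 None [[15, 49, 193], [16, 49, 197], [16, 47, 195]]
318 None [[16, 50, 193], [16, 48, 195], [16, 49, 196]]
322 None [[17, 50, 192], [15, 49, 194], [16, 49, 196]]
326 None [[16, 49, 191], [15, 51, 191], [16, 48, 196]]
330 None [[16, 47, 131], [15, 50, 183], [16, 49, 197]]
334 None [[16, 48, 123], [14, 48, 123], [16, 49, 161]]
338 None [[15, 49, 83], [16, 47, 114], [16, 47, 126]]
342 None [[0, 0, 25], [8, 33, 31], [14, 46, 84]]
```

```bash
python3 - <<'E'
from h import *
a,b,c=[dict(np.load(f"w{k}.npz")) for k in(2,8,9)]
p=[(a,(323,190.5)),(b,(320.5,201)),(c,(324,272))]
for k,q in p: print(onz(k,q,.168).round(4))
print(tri([ray(k,q) for k,q in p]))
# holder base screws in w2
q=[onz(a,s,.01)[:2] for s in[(297.8,152),(343.2,149),(345.2,193.6),(301.4,196.6)]];print(np.mean(q,0).round(4))
E
```

```text
[0.3774 0.2668 0.168 ]
[0.378  0.2673 0.168 ]
[0.3779 0.2677 0.168 ]
(array([0.37782419, 0.26648665, 0.16513481]), [np.float64(0.000413200628208273), np.float64(0.00028104776277178446), np.float64(0.0001705218179974707)])
[0.3783 0.2658]
```

Pen axis is (0.378,0.267) with the top at 0.166, consistent over three views and the holder screws. Lowering and gripping.

>>> {"name": "send_rows", "arguments": {
  "deltas": [
    {"offset":[0,0.0005,-0.015],"twist":[0,0,0],"fingers":0.8},
    {"offset":[0,0.0005,-0.015],"twist":[0,0,0],"fingers":0.8},
    {"offset":[0,0.0005,-0.015],"twist":[0,0,0],"fingers":0.8},
    {"offset":[0,0,-0.015],"twist":[0,0,0],"fingers":0.8},
    {"offset":[0,0,-0.011],"twist":[0,0,0],"fingers":0.8},
    {"offset":[0,0,-0.011],"twist":[0,0,0],"fingers":0.8},
    {"offset":[0,0,0],"twist":[0,0,0],"fingers":0.8}
  ]
}}

```text
clock: 12.9
position: [0.3782, 0.2674, 0.078]
orientation: [-3.136, 0.001, 1.634]
wrist_force: [-0.5, -0.8, 0.0]
opening: 0.0681
grasp_force: 0.0
```

```bash
python3 - <<'E'
from h import *
P=[]
for k in range(6):
    calibration("wrist");im=capture("wrist");o=monitor.get_obs();P.append(np.r_[o["position"],o["orientation"]])
print(np.mean(P,0).round(4),np.std(P,0).round(4),o["wrist_force"])
E
```

```text
[ 3.7940e-01  2.6830e-01  8.0000e-02 -3.1386e+00 -3.0000e-04  1.6338e+00] [0.0004 0.0003 0.0006 0.0011 0.0005 0.0001] [-0.94490618  0.07802513  0.80319207]
```

>>> {"name": "send_rows", "arguments": {
  "deltas": [
    {"offset":[-0.0015,-0.0015,0],"twist":[0,0,0],"fingers":0.5},
    {"offset":[0,0,0],"twist":[0,0,0],"fingers":0},
    {"offset":[0,0,0],"twist":[0,0,0],"fingers":0},
    {"offset":[0,0,0],"twist":[0,0,0],"fingers":0},
    {"offset":[0,0,0],"twist":[0,0,0],"fingers":0},
    {"offset":[0,0,0],"twist":[0,0,0],"fingers":0},
    {"offset":[0,0,0],"twist":[0,0,0],"fingers":0},
    {"offset":[0,0,0],"twist":[0,0,0],"fingers":0},
    {"offset":[0,0,0],"twist":[0,0,0],"fingers":0}
  ],
  "grip_force": 50
}}

```text
clock: 13.95
position: [0.3779, 0.2668, 0.0796]
orientation: [-3.139, -0.0, 1.634]
wrist_force: [3.1, 0.1, -0.8]
opening: 0.0194
grasp_force: 50.6
```

```bash
python3 - <<'E'
from h import *
P=[]
for k in range(6):
    im=capture("wrist");o=monitor.get_obs();P.append(np.r_[o["position"],o["orientation"]])
print(np.mean(P,0).round(4),o["wrist_force"],o["opening"],o["grasp_force"]);np.save("grasp.npy",np.mean(P,0))
E
```

```text
[ 3.7790e-01  2.6680e-01  7.9600e-02 -3.1389e+00 -2.0000e-04  1.6338e+00] [ 3.58188736  0.31912504 -0.40369445] 0.01902105714311617 50.70132672786713
```

The pen is gripped with a 19.4 mm opening. The tool point lies about 66 mm beyond the TCP along tool z. Lifting straight up.

>>> {"name": "send_rows", "arguments": {
  "deltas": [
    {"offset":[0,0,0.006],"twist":[0,0,0],"fingers":0},
    {"offset":[0,0,0.012],"twist":[0,0,0],"fingers":0},
    {"offset":[0,0,0.012],"twist":[0,0,0],"fingers":0},
    {"offset":[0,0,0.012],"twist":[0,0,0],"fingers":0},
    {"offset":[0,0,0.012],"twist":[0,0,0],"fingers":0},
    {"offset":[0,0,0.012],"twist":[0,0,0],"fingers":0},
    {"offset":[0,0,0.012],"twist":[0,0,0],"fingers":0},
    {"offset":[0,0,0.012],"twist":[0,0,0],"fingers":0},
    {"offset":[0,0,0.012],"twist":[0,0,0],"fingers":0},
    {"offset":[0,0,0.02],"twist":[0,0,0],"fingers":0},
    {"offset":[0,0,0.03],"twist":[0,0,0],"fingers":0},
    {"offset":[0,0,0.03],"twist":[0,0,0],"fingers":0},
    {"offset":[0,0,0.018],"twist":[0,0,0],"fingers":0},
    {"offset":[0,0,0],"twist":[0,0,0],"fingers":0},
    {"offset":[0,0,0],"twist":[0,0,0],"fingers":0}
  ]
}}

```text
clock: 15.5
position: [0.3778, 0.2669, 0.2806]
orientation: [-3.14, -0.001, 1.634]
wrist_force: [0.5, -0.9, -2.5]
opening: 0.019
grasp_force: 50.8
```

>>> {"name": "send_rows", "arguments": {
  "deltas": [
    {"offset":[0.006,-0.012,0],"twist":[0,0,-1.5],"fingers":0},
    {"offset":[0.013,-0.0245,0],"twist":[0,0,-1.5],"fingers":0},
    {"offset":[0.013,-0.0245,0],"twist":[0,0,-1.5],"fingers":0},
    {"offset":[0.013,-0.0245,0],"twist":[0,0,-1.5],"fingers":0},
    {"offset":[0.013,-0.0245,0],"twist":[0,0,-1.5],"fingers":0},
    {"offset":[0.013,-0.0245,0],"twist":[0,0,-1.5],"fingers":0},
    {"offset":[0.013,-0.0245,0],"twist":[0,0,-1.5],"fingers":0},
    {"offset":[0.013,-0.0245,0],"twist":[0,0,-1.5],"fingers":0},
    {"offset":[0.013,-0.0245,0],"twist":[0,0,-1.5],"fingers":0},
    {"offset":[0.013,-0.0245,0],"twist":[0,0,-1.5],"fingers":0},
    {"offset":[0.013,-0.0245,0],"twist":[0,0,-1.5],"fingers":0},
    {"offset":[0.013,-0.0245,0],"twist":[0,0,-1.5],"fingers":0},
    {"offset":[0.013,-0.0245,0],"twist":[0,0,-1.5],"fingers":0},
    {"offset":[0.013,-0.0245,0],"twist":[0,0,-1.5],"fingers":0},
    {"offset":[0.0065,-0.0125,0],"twist":[-1.5,-4.77,0],"fingers":0},
    {"offset":[0,0,0],"twist":[-1.5,-4.77,0],"fingers":0},
    {"offset":[0,0,0],"twist":[-1.5,-4.77,0],"fingers":0},
    {"offset":[0,0,0],"twist":[-1.5,-4.77,0],"fingers":0},
    {"offset":[0,0,0],"twist":[-1.5,-4.77,0],"fingers":0},
    {"offset":[0,0,0],"twist":[0,0,0],"fingers":0}
  ]
}}

```text
clock: 17.17
position: [0.554, -0.0746, 0.2727]
orientation: [2.716, 0.001, 1.268]
wrist_force: [-0.7, 0.2, -2.9]
opening: 0.0194
grasp_force: 50.7
```

>>> {"name": "send_rows", "arguments": {
  "deltas": [
    {"offset":[0,0,-0.01],"twist":[0,0,0],"fingers":0},
    {"offset":[0,0,-0.015],"twist":[0,0,0],"fingers":0},
    {"offset":[0,0,-0.01],"twist":[0,0,0],"fingers":0},
    {"offset":[0,0,0],"twist":[0,0,0],"fingers":0},
    {"offset":[0,0,0],"twist":[0,0,0],"fingers":0}
  ]
}}

```text
clock: 17.58
position: [0.5588, -0.0764, 0.2431]
orientation: [2.712, 0.001, 1.267]
wrist_force: [0.0, -0.2, -0.3]
opening: 0.0193
grasp_force: 50.6
```

```bash
cat > chk.py <<'E'
from h import *
from scipy.spatial.transform import Rotation as Ro
import sys
P=[];Q=[]
for k in range(5):
    im=capture("wrist")[:,:,::-1];o=monitor.get_obs();P.append(o["position"]);Q.append(Ro.from_euler("xyz",o["orientation"]))
c=calibration("wrist");p=np.mean(P,0);T=Ro.concatenate(Q).mean().as_matrix()
cv2.imwrite(f"pics/{sys.argv[1]}.png",im);np.savez(sys.argv[1]+".npz",K=c["K"],world_from_camera=c["world_from_camera"])
stud=np.array([.610,-.0925,.107]);a=-.305;al=np.radians(25)
S=Rz(a)@np.array([[np.cos(al),0,-np.sin(al)],[0,1,0],[np.sin(al),0,np.cos(al)]])
print("TCP",p.round(4),"tip in stud frame",(S.T@(p+T@[0,0,.0656]-stud)).round(4),"axis in stud",(S.T@-T[:,2]).round(4),"x",(S.T@T[:,0]).round(3))
print("F stud",(S.T@o["wrist_force"]).round(1),o["opening"],o["clock"])
print("px tip",proj(c,p+T@[0,0,.0656]).round(1),"stud",proj(c,stud).round(1),"top of pen",proj(c,p+T@[0,0,.0476-.05]).round(1))
try: print("ring",ring(im,proj(c,stud)))
except Exception as e: print(e)
E
python3 chk.py w10
```

```text
TCP [ 0.5596 -0.0766  0.245 ] tip in stud frame [0.0102 0.     0.0818] axis in stud [ 3.5e-03 -1.0e-04  1.0e+00] x [-0.001  1.     0.   ]
F stud [ 0.2 -0.5 -0.5] 0.019358454508319606 17.8333
px tip [319.1 233.8] stud [308.8 209.5] top of pen [319.7 269.1]
ring (array([308.5, 210.5]), array([302, 204,  14,  14,  76], dtype=int32))
```

The axis is square to the face and the ring sits where predicted. I'll correct 10 mm down-slope, come closer, and check the tip by eye.

>>> {"name": "send_rows", "arguments": {
  "deltas": [
    {"offset":[-0.0044,0.0014,-0.0022],"twist":[0,0,0],"fingers":0},
    {"offset":[-0.0044,0.0014,-0.0022],"twist":[0,0,0],"fingers":0},
    {"offset":[0.004,-0.0013,-0.0091],"twist":[0,0,0],"fingers":0},
    {"offset":[0.004,-0.0013,-0.0091],"twist":[0,0,0],"fingers":0},
    {"offset":[0.004,-0.0013,-0.0091],"twist":[0,0,0],"fingers":0},
    {"offset":[0,0,0],"twist":[0,0,0],"fingers":0},
    {"offset":[0,0,0],"twist":[0,0,0],"fingers":0}
  ]
}}

```text
clock: 18.42
position: [0.5615, -0.0774, 0.2109]
orientation: [2.712, 0.001, 1.267]
wrist_force: [0.1, -0.6, -0.7]
opening: 0.0192
grasp_force: 50.6
```

```bash
python3 chk.py w11; python3 -c "
import cv2;im=cv2.imread('pics/w11.png');cv2.imwrite('pics/w11c.png',cv2.resize(im[130:330,190:450],None,fx=3,fy=3,interpolation=cv2.INTER_CUBIC))"
```

```text
TCP [ 0.5623 -0.0775  0.2128] tip in stud frame [-0.0009 -0.      0.0514] axis in stud [ 3.7e-03 -1.0e-04  1.0e+00] x [-0.001  1.     0.   ]
F stud [-0.3 -0.1 -0.2] 0.01975811593527135 18.6667
px tip [318.8 233.8] stud [319.7 217. ] top of pen [319.2 269. ]
ring (array([319.5, 218. ]), array([312, 211,  16,  15,  91], dtype=int32))
```

View pics/w11c.png

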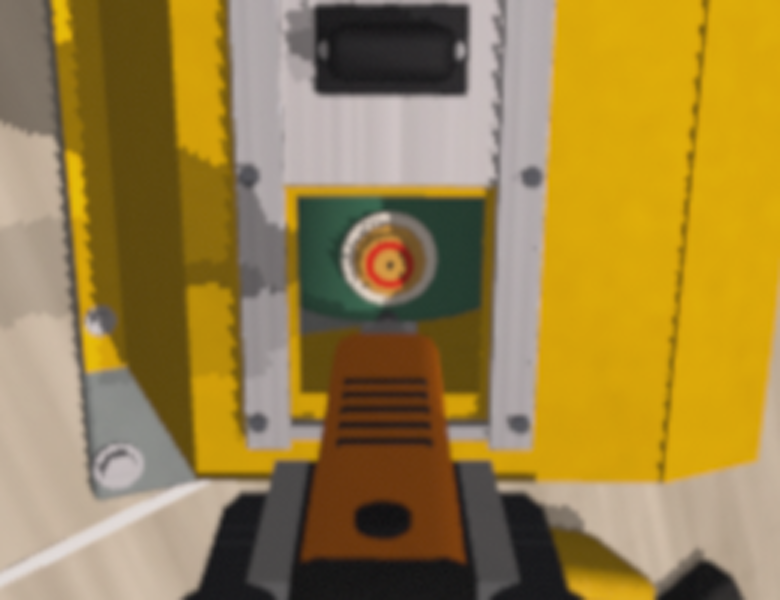

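The opening is clear, with the shutter at the top fully open and the red ring centred at crop (388,265). The pen runs straight down toward it, its nose just visible under the barrel at (388,325) and matching the prediction. Lowering to just above contact.

>>> {"name": "send_rows", "arguments": {
  "deltas": [
    {"offset":[0.0035,-0.0011,-0.0072],"twist":[0,0,0],"fingers":0},
    {"offset":[0.0035,-0.0011,-0.0079],"twist":[0,0,0],"fingers":0},
    {"offset":[0.0035,-0.0011,-0.0079],"twist":[0,0,0],"fingers":0},
    {"offset":[0.0035,-0.0011,-0.0079],"twist":[0,0,0],"fingers":0},
    {"offset":[0.0028,-0.0009,-0.0063],"twist":[0,0,0],"fingers":0},
    {"offset":[0,0,0],"twist":[0,0,0],"fingers":0},
    {"offset":[0,0,0],"twist":[0,0,0],"fingers":0}
  ]
}}

```text
clock: 19.25
position: [0.5785, -0.0827, 0.1743]
orientation: [2.711, 0.001, 1.267]
wrist_force: [-0.5, -0.3, -0.6]
opening: 0.0191
grasp_force: 50.7
```

```bash
python3 chk.py w12
```

```text
TCP [ 0.5791 -0.0828  0.1758] tip in stud frame [-0.0005  0.      0.0105] axis in stud [ 3.3e-03 -2.0e-04  1.0e+00] x [-0.001  1.     0.   ]
F stud [ 0.2  1.2 -0.6] 0.01918723886770244 19.5
px tip [318.9 233.8] stud [319.5 229.9] top of pen [319.4 269.1]
ring (array([319.5, 230.5]), array([311, 223,  18,  16, 104], dtype=int32))
```

>>> {"name": "send_rows", "arguments": {
  "deltas": [
    {"offset":[0.0008,-0.0003,-0.0018],"twist":[0,0,0],"fingers":0},
    {"offset":[0.0008,-0.0003,-0.0018],"twist":[0,0,0],"fingers":0},
    {"offset":[0.0008,-0.0003,-0.0018],"twist":[0,0,0],"fingers":0},
    {"offset":[0.0008,-0.0003,-0.0018],"twist":[0,0,0],"fingers":0},
    {"offset":[0,0,0],"twist":[0,0,0],"fingers":0},
    {"offset":[0,0,0],"twist":[0,0,0],"fingers":0}
  ]
}}

```text
clock: 20.0
position: [0.582, -0.0839, 0.1679]
orientation: [2.71, 0.001, 1.267]
wrist_force: [0.0, -0.2, -1.0]
opening: 0.0197
grasp_force: 50.7
```

```bash
python3 chk.py w13
```

```text
TCP [ 0.5821 -0.0839  0.1683] tip in stud frame [-0.0007 -0.0002  0.0023] axis in stud [ 3.7e-03 -1.0e-04  1.0e+00] x [-0.001  1.     0.   ]
F stud [-0.1 -0.4 -1.2] 0.019248114539708934 20.25
px tip [319.2 233.9] stud [320.2 232.7] top of pen [319.7 269.2]
ring (array([320.1499939 , 231.94998169]), array([311, 225,  19,  16, 106], dtype=int32))
```

>>> {"name": "send_rows", "arguments": {
  "deltas": [
    {"offset":[0.0006,-0.0002,-0.0014],"twist":[0,0,0],"fingers":0},
    {"offset":[0.0006,-0.0002,-0.0014],"twist":[0,0,0],"fingers":0},
    {"offset":[0,0,0],"twist":[0,0,0],"fingers":0},
    {"offset":[0,0,0],"twist":[0,0,0],"fingers":0}
  ]
}}

```text
clock: 20.58
position: [0.5832, -0.0843, 0.1652]
orientation: [2.709, 0.0, 1.267]
wrist_force: [0.4, 0.0, -1.3]
opening: 0.0193
grasp_force: 50.7
```

```bash
sed -i 's/Q=\[\]/Q=[];F=[]/; s/;Q.append/;F.append(o["wrist_force"]);Q.append/; s/S.T@o\["wrist_force"\]/S.T@np.mean(F,0)/' chk.py; python3 chk.py w14
```

```text
TCP [ 0.5833 -0.0843  0.1655] tip in stud frame [-0.0008 -0.0002 -0.0008] axis in stud [ 3.8e-03 -1.0e-04  1.0e+00] x [-0.001  1.     0.   ]
F stud [-0.6  0.1 -1. ] 0.019664102911464285 20.8333
px tip [319.2 233.9] stud [320.3 233.9] top of pen [319.8 269.2]
ring (array([320.16241455, 232.72589111]), array([311, 226,  19,  15, 105], dtype=int32))
```

>>> {"name": "send_rows", "arguments": {
  "deltas": [
    {"offset":[0.0006,-0.0002,-0.0014],"twist":[0,0,0],"fingers":0},
    {"offset":[0.0006,-0.0002,-0.0014],"twist":[0,0,0],"fingers":0},
    {"offset":[0,0,0],"twist":[0,0,0],"fingers":0},
    {"offset":[0,0,0],"twist":[0,0,0],"fingers":0}
  ]
}}

```text
clock: 21.17
position: [0.5848, -0.0848, 0.163]
orientation: [2.708, 0.0, 1.267]
wrist_force: [-0.9, 0.1, 1.8]
opening: 0.0194
grasp_force: 51.1
```

```bash
python3 chk.py w15
```

```text
TCP [ 0.5847 -0.0848  0.1631] tip in stud frame [-0.0005 -0.0002 -0.0036] axis in stud [ 3.1e-03 -2.0e-04  1.0e+00] x [-0.001  1.     0.   ]
F stud [0.  0.4 2.1] 0.019308022748401005 21.4167
px tip [319.3 233.9] stud [320.  235.1] top of pen [319.9 269.3]
ring (array([319.5, 233.5]), array([310, 227,  20,  14, 100], dtype=int32))
```

Contact: about 3 N, roughly 2 mm in. Pressing another 2.8 mm brings the tip to about halfway.

>>> {"name": "send_rows", "arguments": {
  "deltas": [
    {"offset":[0.0006,-0.0002,-0.0013],"twist":[0,0,0],"fingers":0},
    {"offset":[0.0006,-0.0002,-0.0013],"twist":[0,0,0],"fingers":0},
    {"offset":[0,0,0],"twist":[0,0,0],"fingers":0},
    {"offset":[0,0,0],"twist":[0,0,0],"fingers":0},
    {"offset":[0,0,0],"twist":[0,0,0],"fingers":0}
  ]
}}

```text
clock: 21.83
position: [0.5859, -0.0852, 0.1604]
orientation: [2.709, 0.0, 1.267]
wrist_force: [-1.0, 0.5, 3.1]
opening: 0.0197
grasp_force: 51.3
```

```bash
python3 chk.py w16
```

```text
TCP [ 0.5859 -0.0852  0.1603] tip in stud frame [-0.0005 -0.0002 -0.0066] axis in stud [ 3.3e-03 -2.0e-04  1.0e+00] x [-0.001  1.     0.   ]
F stud [-0.   0.2  3.1] 0.01942699160164185 22.0833
px tip [319.3 233.9] stud [320.  236.2] top of pen [319.9 269.2]
ring (array([319.5, 234. ]), array([310, 228,  20,  13, 101], dtype=int32))
```

Force is about 4.1 N and the tip about 4–5 mm in, with no side load and the pen square to the face. Handing in.

```bash
python3 -c "
from plant import ticket
print(ticket.sign_off())"
```

```text
the job is handed in; nothing more can be done
None
```

The job is handed in. The shutter is fully open and the pen is held square on the stud's red-ringed spot, with the sprung tip about halfway in at roughly 4 N; sign-off returned no verdict, so I can't confirm it passed.

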